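# Take a calibrated gas detector out of its calibration stand

### The arm

A 6-joint arm with a two-finger parallel gripper is mounted at the origin on the work surface. World frame = base frame: x ahead of the robot, y to its left, z up, the work surface at z = 0. Lengths are in m, angles in rad, forces in N, time in s.
With the tool pointing down it reaches from about 0.375 to 0.9 m from the base axis. Payload 3.1 kg.
Tool frame: the origin (TCP) lies midway between the tips of the shut fingers; the grasp point (between the pads) lies 19 mm behind it; x points along the fingers, y is the direction in which the jaws open and shut, and the axes are right-handed (so a half turn about x gives the same grasp; the last joint's range is limited). The gripper opens to 87 mm and grips with 3 to 60 N. Pads are 19 mm wide; open, the fingers measure 117 mm over their backs; the gripper's body (75 mm by 190 mm) begins 51 mm behind the grasp point.
Start: joints at [1.052, 0.527, 1.433, -0, 1.181, -0.178], TCP at [0.209, 0.589, 0.223] pointing down, gripper open.
Joint ranges: [-3.08, 3.08], [-0.75, 2.2], [0.22, 2.44], [-1.43, 4.57], [0, 2.65], [-2.85, 2.85]. Speed limits (rad/s): [2.79, 2.79, 3.14, 3.14, 3.14, 3.14].

### API

Orientations are given as a unit quaternion [x, y, z, w].
In Python, from rig import get_obs, imaging, robot gives the robot as it stands.
- The arm moves only by the shell command python3 -m inch 'ROWS' [FORCE]. ROWS is JSON, a list of rows, each a list of 3 entries, a list of its own where there are three numbers: the finger opening in mm, from 0 to 87, then the shift along the tool's x, y, z in mm, then the turn, a rotation vector about the tool's x, y, z in degrees. In form: [[grip, [dx, dy, dz], [wx, wy, wz]], ...]. A call has 1 to 12 rows; each row shifts and turns the pose as measured when the row begins, along the tool's axes as they then stand; what a row does not reach is not made up. A row lasts 1/8 s, in which the tool goes at most 62.5 mm and 10.7 degrees, less where a joint would pass 70% of its speed; a pose out of reach is approached as far as the arm can. A call with a gripper value outside its range is refused whole. The fingers move at their own pace and stop on an object; FORCE is the grip in N (left out, the last holds). Time passes only in rows, so rows that do not move let the fingers close. It gives the time, the measured TCP pose, the force and the opening at its end, in the units of the state.
- get_obs(): the state, without advancing time (a new reading comes with each control period).
- imaging.camera(name): name is "scene" or "top" or "wrist"; returns the picture (384x512x3 uint8, red, green, blue); there is no depth.
- imaging.camera_params(name): a dict with "camera_matrix" (3x3 intrinsics, pixels), "xyz" and "rotation" of the camera in the world. Camera axes: x right, y down, z forward; pixel columns grow to the right and rows downward; lengths in m; the calibration is good to about 2 mm. A picture is of the moment at which its call begins: read the wrist's pose just before it. camera_params takes no time and is no camera call; for the wrist camera it gives the pose at the moment of the call.
- robot.hand_in(): hands the job in, once; it reports no verdict.
Trained networks look in the newest picture that a camera, given by its name, has taken for a name from the list of things; names that differ only in an ending like _2 or _b are one class to them, and where a whole thing is asked for, a point or a joint stands for the part that bears it (a point fixed in the world has none). Each returns a list of dicts, best first, with "confidence" (0 to 1); they miss things now and then, are a little off and sometimes report something else, mostly with a low value. They report only what shows in the picture. A call takes as long as a camera call.
- imaging.cut_out(camera, target): "pixels" (384x512 bool, what is visible of it) and "box" ([centre column, centre row, width, height] in pixels, round what is visible of it).
- imaging.tip_of(camera, target): "pixel" ([column, row] in pixels: a listed point, or the origin of a listed thing).
The state is a dict: "time": time; "q": joint angles; "joint_velocities": joint speeds; "joint_torque": joint torques, N m; "position": TCP position; "tool_rot": TCP orientation; "ft_force": force on the tool from outside, world axes, zero at the start; "moment": the same for the moment, N m; "grip_width": finger opening in m.
Only numpy, scipy, OpenCV 4.12 (cv2) and the standard library are available. Lean on these libraries where they do the work, as an engineer would, in place of code of your own. Each camera call takes 0.05 s, during which the arm holds its last target. There are 200 camera calls.

### The job

The gas detector in the calibration stand is finished: shut the gas off first by turning the yellow valve handle fully to its stop. Then swing the hold-down bar up and right over until it rests back on its open stop, and slide the orange detector out of the cradle, flat and without lifting it off the floor of the stand, until it lies wholly on the rubber tray, clear of the cradle and square to it. Leave the other things on the bench alone.

Things in the scene. Friction and masses are not known exactly. Their poses are not given: they have to be found in the camera images.
- stand: fixed aluminium base plate 310 (x) by 375 mm (y), 12 mm thick, z up, turned up to 15 deg; origin on the bench top, under the centre line of cradle and tray; the plate spans x -105..205, y -200..175 mm. On it: cradle, hold-down bar, tray, ball valve and, at x 120..196, y -145..145, a lying gas bottle (94 mm high with its gauge). A tube 26 mm high runs at x 42..55, y -105..95
- cradle_back (a point): middle of the cradle's closed end at floor height, at x 0, y -188, z 15 mm of the stand; axes as the stand's. The cradle runs 120 mm to its +y, between black walls (inner faces x +-32.5, outer +-38.5, tops 50 mm above the bench) whose lips (edges x +-28.5) hold the detector down: it leaves only along +y. Behind it two corner stops, 32 mm above the bench, leave a 48 mm gap to push through
- tray_centre (a point): centre of the black rubber tray's upper face, at x 0, y 5, z 15 mm of the stand; axes as the stand's. The tray is 80 (x) by 150 mm (y), from y -70 (the cradle's open end) to y 80 mm of the stand, without a rim, level with the cradle's floor
- detector_centre (a point): centre (half-way up the case) of the orange gas detector, case 62 (x) by 114 (y) by 30 mm, about 0.2 kg, lying flat in the cradle, its y along the stand's y, 1.5 mm play; at the start at x 0, y -130, z 30 mm of the stand. On top, 30 mm towards its +y, a sensor hood 36 by 34 mm stands 6 mm proud
- hold_down (a joint): angle of the hold-down bar (rad): 0 = down across the cradle, its gas cup round the sensor hood so the detector cannot slide; grows as it is lifted; 2.4 = leaning back on its open stop. Plain hinge, no spring: the bar (0.22 kg) falls shut if let go below about 1.5 rad, and beyond about 1.75 falls back onto the stop. Lifting takes 1 to 1.5 N at the grip
- bar_hinge (a point): centre of the bar's hinge, at x 52, y -100, z 61 mm of the stand, hinge axis along the stand's y; axes as the stand's
- bar_grip (a point): centre of the red cylinder at the bar's free end, 20 mm in diameter, 30 mm long along the stand's y, 127 mm from the hinge. Moves with the bar: lifted by q it is at x 52 - 127 cos q, y -100, z 61 + 127 sin q mm of the stand. The bar behind it is 22 mm wide, 10 mm thick. Pinched from above by its flat ends, it can turn between the fingers
- valve (a joint): angle of the valve handle (rad): 0 = in line with the pipe, along the stand's -x (gas on); grows clockwise seen from above; pi/2 = hard stop, along the stand's +y (gas off). Starts at 0 to 0.2. Stiff (about 4 N at the middle of the sleeve); stays where it is left
- valve_axis (a point): the handle's vertical turning axis at the handle's height, at x 70, y 125, z 74 mm of the stand; axes as the stand's
- handle_mid (a point): middle of the yellow sleeve of the valve handle, 61 mm from the turning axis; sleeve 62 mm long, 17 mm wide, 14 mm high (67 to 81 mm above the bench). Moves with the handle; its own -x points outward along the handle
- spare_centre (a point): centre of the spare blue gas detector, same size as the orange one, lying flat on the bench to the right (-y) of the stand; to be left alone
- flask_centre (a point): stoppered empty conical glass flask, 82 mm across the foot, 148 mm tall; this point is on its axis 65 mm above its foot; to be left alone
- reagent_bottle: amber bottle with a blue cap, 72 mm across, 150 mm tall; origin at the centre of its underside; to be left alone

How it is judged:
By the outcome, as a careful person would: the job done as asked, in the order asked, and still so for the second after the job is handed in, with the robot touching nothing.
It also fails if it takes over 72 s, if anything falls off the work surface, if the arm or the gripper's body presses on something with over 40 N, if the wrist force passes 120 N, or if a joint passes its speed limit or range.

## Working session

There is one attempt and no reset: what is moved stays moved. The work goes in short steps, Python scripts to look and compute and a shell command to move; the robot and the scene stay as the last step left them, time stands still between calls to the robot, and variables do not carry over. Pictures are saved under pics/ and viewed, about 8 in all and at most 12, crops included, and the job is handed in when it is done.

```bash
mkdir -p pics; ls; cat > h.py <<'E'
import numpy as np, cv2
from rig import get_obs, imaging, robot
from scipy.spatial.transform import Rotation as R
def ray(cam,px):
    p=imaging.camera_params(cam); K=np.array(p["camera_matrix"]); Rm=np.array(p["rotation"])
    if Rm.shape!=(3,3): Rm=R.from_quat(Rm).as_matrix()
    d=Rm@np.linalg.solve(K,[px[0],px[1],1.]); return np.array(p["xyz"]),d
def at_z(cam,px,z):
    o,d=ray(cam,px); return o+d*(z-o[2])/d[2]
E
python3 - <<'E'
from h import *
print(get_obs())
Z=dict(cradle_back=.015,tray_centre=.015,detector_centre=.03,bar_hinge=.061,bar_grip=.061,valve_axis=.074,handle_mid=.074,spare_centre=.015,flask_centre=.065,reagent_bottle=0)
ims=[]
for c in("top","scene"):
    im=imaging.camera(c); ims.append(im)
    cv2.imwrite(f"pics/{c}0.png",im[...,::-1])
    for n,z in Z.items():
        try:
            for r in imaging.tip_of(c,n)[:2]: print(c,n,np.round(r["pixel"],1),round(r["confidence"],2),np.round(at_z(c,r["pixel"],z),4))
        except Exception as e: print(c,n,e)
E
```

```text
pics
{'time': 0.0, 'q': array([ 1.05150055e+00,  5.28453640e-01,  1.43388321e+00,  1.68506698e-05,
        1.18140791e+00, -1.78504654e-01]), 'joint_velocities': array([-0.0001684 , -0.0015275 ,  0.00147784, -0.0004031 , -0.00285199,
       -0.00042408]), 'joint_torque': array([ 1.00039630e-03, -4.40045929e+01, -1.76590794e+01,  6.34349557e-02,
        5.81026229e-02, -1.45355639e-04]), 'position': array([0.20850017, 0.58842724, 0.22158541]), 'tool_rot': array([ 0.11919466,  0.69713081, -0.12062097,  0.69660021]), 'ft_force': array([-0.37487328, -0.32601273, -0.21987413]), 'moment': array([-0.05011155, -0.05315774, -0.03122033]), 'grip_width': 0.08710324518154075}
top cradle_back [303.4 173.4] 0.61 [ 0.5403 -0.1627  0.015 ]
top bar_hinge [274.7 151. ] 0.7 [ 0.5908 -0.0852  0.061 ]
top bar_grip [274.9 198.7] 0.61 [ 0.4656 -0.082   0.061 ]
top valve_axis [186.6 143.6] 0.74 [0.6113 0.1412 0.074 ]
top handle_mid [183.1 161. ] 0.8 [0.5654 0.1496 0.074 ]
top handle_mid [238.1 173.4] 0.64 [0.5302 0.0099 0.074 ]
top spare_centre [399.7 232.6] 0.73 [ 0.3775 -0.4062  0.015 ]
top flask_centre [417.  164.5] 0.76 [ 0.5464 -0.4481  0.065 ]
top reagent_bottle [ 89.3 163.7] 0.64 [0.5825 0.4185 0.    ]
scene cradle_back [203.6 192.5] 0.71 [ 0.5496 -0.1682  0.015 ]
scene tray_centre [254.6 210. ] 0.62 [0.5531 0.0125 0.015 ]
scene tray_centre [205.9 193. ] 0.33 [ 0.5487 -0.1603  0.015 ]
scene bar_hinge [220.1 200.1] 0.73 [ 0.5892 -0.0862  0.061 ]
scene bar_hinge [238.6 171.3] 0.62 [ 0.4596 -0.0815  0.061 ]
scene bar_grip [239.2 172.4] 0.78 [ 0.4633 -0.0777  0.061 ]
scene bar_grip [257.8 204.3] 0.17 [0.5611 0.0267 0.061 ]
scene valve_axis [288.5 228.4] 0.89 [0.6176 0.144  0.074 ]
scene handle_mid [295.8 212.8] 0.76 [0.5577 0.1457 0.074 ]
scene spare_centre [167.2 139.1] 0.63 [ 0.3745 -0.4058  0.015 ]
scene flask_centre [123.6 161.6] 0.95 [ 0.5651 -0.4511  0.065 ]
scene reagent_bottle [385.2 259.4] 0.94 [0.5659 0.4252 0.    ]
```

```bash
cat > fit.py <<'E'
from h import *
S=np.array([[52,-100],[52,-100],[-75,-100],[-75,-100],[70,125],[70,125],[0,-188],[0,-188],[0,5]])/1e3
W=np.array([[.5908,-.0852],[.5892,-.0862],[.4656,-.082],[.4633,-.0777],[.6113,.1412],[.6176,.144],[.5403,-.1627],[.5496,-.1682],[.5531,.0125]])
def fit(S,W):
    a=S-S.mean(0); b=W-W.mean(0); t=np.arctan2((a[:,0]*b[:,1]-a[:,1]*b[:,0]).sum(),(a*b).sum())
    M=np.array([[np.cos(t),-np.sin(t)],[np.sin(t),np.cos(t)]]); return t,M,W.mean(0)-M@S.mean(0)
t,M,o=fit(S,W)
if __name__=="__main__":
    print(np.degrees(t),o); print(np.round((W-(S@M.T+o))*1e3,1))
    a=cv2.imread("pics/top0.png");b=cv2.imread("pics/scene0.png")
    a=cv2.resize(a[90:290,60:460],(800,400)); b=cv2.resize(b[100:300,90:440],(800,457))
    cv2.imwrite("pics/v1.png",a);cv2.imwrite("pics/v2.png",b)
E
python3 fit.py
```

```text
-0.8811716837525783 [0.54386927 0.01756489]
[[ -3.5  -2. ]
 [ -5.1  -3. ]
 [ -1.7  -0.7]
 [ -4.    3.6]
 [ -4.5  -0.3]
 [  1.8   2.5]
 [ -0.7   7.7]
 [  8.6   2.2]
 [  9.2 -10.1]]
```

View pics/v1.png

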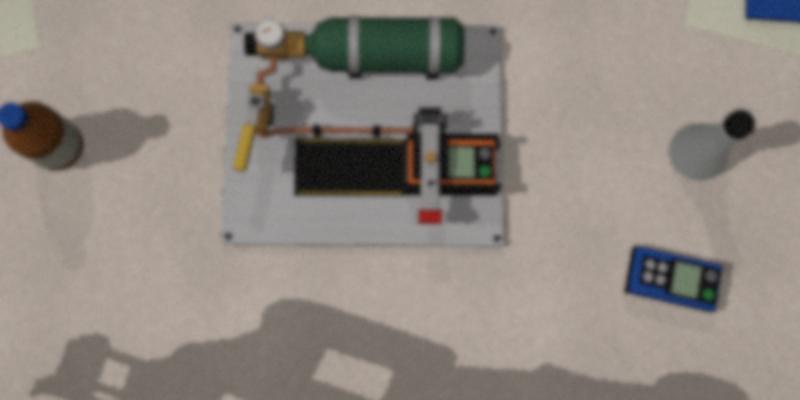

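View pics/v2.png

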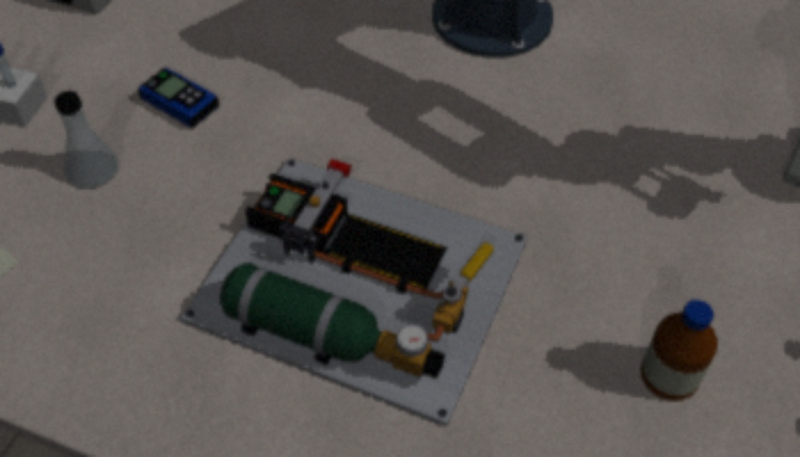

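The top view shows the stand nearly square. The valve handle is at v1 (243,148), the red grip at (430,216), the tray at (352,166), the flask at (700,150) and the amber bottle at (40,130). The scene view agrees. I'll refine the yaw from the plate corners, then get the tool offsets.

```bash
cat >> h.py <<'E'
def cur():
    s=get_obs(); return np.array(s["position"]),R.from_quat(s["tool_rot"]).as_matrix(),s
def go(target,yaw_y):
    """tool-frame shift mm to world target and turn vec deg so tool x down, tool y along +-yaw_y"""
    p,T,s=cur(); x=np.array([0,0,-1.]); y=np.array([yaw_y[0],yaw_y[1],0]);
    if y@T[:,1]<0: y=-y
    G=np.c_[x,y,np.cross(x,y)]
    print("pos",np.round(p*1e3,1),"F",np.round(s["ft_force"],1),"t",round(s["time"],2),"w",round(s["grip_width"]*1e3,1))
    print("shift",np.round(T.T@(np.array(target)-p)*1e3,1),"turn",np.round(np.degrees(R.from_matrix(T.T@G).as_rotvec()),1), "wcol y",np.round(T[:,1],2),"z",np.round(T[:,2],2))
E
python3 - <<'E'
from h import *
from fit import *
for v in [(225,243),(503,244),(502,27),(232,25)]:
    px=(v[0]/2+60,v[1]/2+90); print(at_z("top",px,.012).round(4))
print("exp",[ (M@np.array(c)/1e3+o).round(4) for c in [(-105,175),(-105,-200),(205,-200),(205,175)]])
C=np.array([at_z("top",(v[0]/2+60,v[1]/2+90),.012)[:2] for v in [(225,243),(503,244),(502,27),(232,25)]])
SS=np.array([(-105,175),(-105,-200),(205,-200),(205,175)])/1e3
t2,M2,o2=fit(SS,C); print(np.degrees(t2),o2,((C-SS@M2.T-o2)*1e3).round(1))
go([.50,.06,.24],M[:,1])
E
```

```text
[0.4449 0.1864 0.012 ]
[ 0.4363 -0.1799  0.012 ]
[ 0.7394 -0.1926  0.012 ]
[0.7501 0.1823 0.012 ]
exp [array([0.4416, 0.1942]), array([ 0.4358, -0.1808]), array([ 0.7458, -0.1856]), array([0.7515, 0.1894])]
-1.5266795870823917 [0.54300652 0.01286815] [[ 2.2 -4.2]
 [ 3.6  4.3]
 [-3.2 -0.1]
 [-2.5 -0.1]]
pos [208.8 589.  222.6] F [ 0.4 -0.  -0.8] t 1.1 w 87.2
shift [ -17.4 -401.3  451.2] turn [-18.6  -0.    0. ] wcol y [ 0.33  0.94 -0.  ] z [ 0.94 -0.33  0.  ]
```

```bash
python3 -m inch '[[0,[0,0,0],[-9.5,0,0]],[0,[0,0,0],[-9.1,0,0]],[0,[-4,-50,29],[0,0,0]],[0,[-4,-50,29],[0,0,0]],[0,[-4,-50,29],[0,0,0]],[0,[-4,-50,29],[0,0,0]],[0,[-4,-50,29],[0,0,0]],[0,[-4,-50,29],[0,0,0]],[0,[-4,-50,29],[0,0,0]],[0,[-4,-50,29],[0,0,0]],[0,[-4,-50,29],[0,0,0]],[0,[-4,-50,29],[0,0,0]]]'
python3 - <<'E'
from h import *
from fit import *
im=imaging.camera("wrist"); cv2.imwrite("pics/w1.png",im[...,::-1])
Z=dict(cradle_back=.015,tray_centre=.015,bar_hinge=.061,bar_grip=.061,valve_axis=.074,handle_mid=.074)
for n,z in Z.items():
    for r in imaging.tip_of("wrist",n)[:1]: print(n,np.round(r["pixel"],1),round(r["confidence"],2),np.round(at_z("wrist",r["pixel"],z),4))
go([.50,.06,.24],M[:,1])
E
```

```text
time: 2.6
position: [0.508, 0.0785, 0.2654]
tool_rot: [0.002, 0.703, 0.003, 0.711]
ft_force: [1.8, -0.0, 0.1]
grip_width: 0.0003
tray_centre [216.6 183.8] 0.87 [0.5462 0.0191 0.015 ]
bar_hinge [135.9 231.3] 0.67 [ 0.6    -0.0871  0.061 ]
bar_grip [217.5 183.3] 0.65 [0.5304 0.0299 0.061 ]
handle_mid [311.8 208.5] 0.81 [0.5606 0.1555 0.074 ]
pos [505.9  81.6 264.7] F [0.2 0.2 0.1] t 2.95 w 0.5
shift [ 24.5 -21.7  -6.3] turn [ 1.1  0.6 -0.4] wcol y [-0.    1.    0.01] z [1.   0.   0.01]
```

View pics/w1.png

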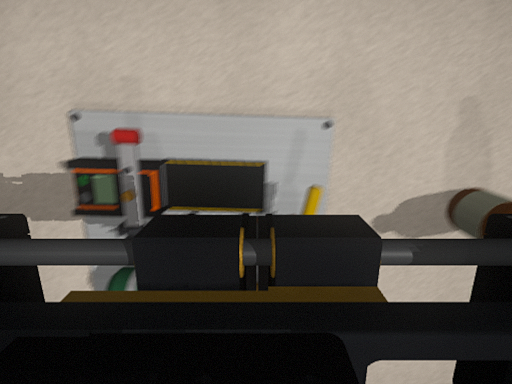

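The wrist view shows the tray corners at (168,163), (265,162) and (265,210), the plate corners at (70,111) and (332,118), the red grip at (126,136) and the yellow sleeve at (313,200). I'll turn these into positions.

```bash
python3 - <<'E'
from h import *
from fit import fit
P=[((168,163),.015,(-40,-70)),((265,162),.015,(-40,80)),((265,209),.015,(40,80)),((70,111),.012,(-105,-200)),((332,118),.012,(-105,175)),((216.6,183.8),.015,(0,5)),((126,137),.065,(-75,-100)),((126,137),.065,(-75,-100))]
C=np.array([at_z("wrist",p,z)[:2] for p,z,_ in P]); SS=np.array([s for *_,s in P])/1e3
t,M,o=fit(SS,C); print(np.degrees(t),o.round(4),((C-SS@M.T-o)*1e3).round(1).tolist())
# red cutout
r=imaging.cut_out("wrist","handle_mid")[0]; m=r["pixels"]; ys,xs=np.nonzero(m); print(r["confidence"],r["box"], ys.min(),ys.max())
for row in (ys.min()+2,ys.max()-3): c=xs[ys==row].mean(); w=at_z("wrist",(c,row),.079)[:2]; print(row,c,w,(M.T@(w-o)*1e3).round(1))
E
```

```text
-0.7579158299418806 [0.5464 0.0177] [[5.9, 5.2], [2.0, -2.9], [-5.1, -1.0], [-0.3, 2.0], [2.9, -4.3], [-3.8, 0.7], [-0.8, 0.2], [-0.8, 0.2]]
0.82 [314.6, 199.1, 17.9, 32.1] 184 214
186 316.5 [0.52871824 0.15889019] [-19.6 140.9]
211 311.0 [0.56235474 0.15375846] [ 14.1 136.2]
```

```bash
cat > st.py <<'E'
from h import *
t=np.radians(-0.95); M=np.array([[np.cos(t),-np.sin(t)],[np.sin(t),np.cos(t)]]); o=np.array([.5455,.0170])
def st(x,y,z): w=M@np.array([x,y])/1e3+o; return [w[0],w[1],z/1e3]
def g(x,y,z):
    p=get_obs()["position"]; print("stand now",(M.T@(np.array(p)[:2]-o)*1e3).round(1)); go(st(x,y,z),M[:,1])
E
python3 -c "
from st import *
g(9,103,62)"
```

```text
stand now [-40.6  64.1]
pos [506.   81.8 264.8] F [-0.4 -0.1  0.4] t 3.0 w 0.6
shift [203.6  36.3  48.3] turn [ 1.2  0.6 -0.4] wcol y [-0.    1.    0.01] z [1.   0.   0.01]
```

```bash
python3 -m inch '[[0,[30,18,24],[1.2,0.6,-0.4]],[0,[40,18,24],[0,0,0]],[0,[40,0,0],[0,0,0]],[0,[40,0,0],[0,0,0]],[0,[35,0,0],[0,0,0]],[0,[15,0,0],[0,0,0]],[0,[0,0,0],[0,0,0]]]'
python3 -c "
from st import *
g(9,103,62)"
```

```text
time: 3.88
position: [0.5546, 0.1294, 0.0622]
tool_rot: [0.0, 0.705, 0.0, 0.709]
ft_force: [0.7, -0.0, 0.3]
grip_width: 0.0003
stand now [  7.2 112.5]
pos [554.6 129.4  62.2] F [ 0.7 -0.   0.3] t 3.88 w 0.3
shift [ 0.2 -9.6  1.6] turn [ 0.9  0.3 -0. ] wcol y [0. 1. 0.] z [ 1.   -0.    0.01]
```

```bash
python3 -m inch '[[0,[0,10,-2],[0,0,0]],[0,[0,10,-1],[0,0,0]],[0,[0,8,4],[0,0,0]],[0,[0,8,4],[0,0,0]],[0,[0,7,7],[0,0,0]],[0,[0,7,7],[0,0,0]],[0,[0,0,0],[0,0,0]]]'
python3 -c "
from st import *
g(52,175,62)"
```

```text
time: 4.75
position: [0.5734, 0.1797, 0.0668]
tool_rot: [-0.004, 0.705, -0.001, 0.709]
ft_force: [-0.3, -0.5, -0.2]
grip_width: 0.0003
stand now [ 25.2 163.2]
pos [573.4 179.7  66.8] F [-0.3 -0.5 -0.2] t 4.75 w 0.3
shift [ 4.9 11.3 27. ] turn [1.2 0.3 0.3] wcol y [-0.    1.   -0.01] z [1.   0.   0.01]
```

```bash
python3 -m inch '[[0,[5,5,7],[1,0,0]],[0,[0,4,7],[0,0,0]],[0,[0,2,8],[0,0,0]],[0,[0,0,8],[0,0,0]],[0,[0,0,6],[0,0,0]]]'
python3 -c "
from st import *
g(52,175,62)"
```

```text
time: 5.38
position: [0.6014, 0.1926, 0.0619]
tool_rot: [0.004, 0.713, -0.007, 0.701]
ft_force: [-19.6, -3.0, 16.7]
grip_width: 0.0003
stand now [ 52.9 176.5]
pos [601.4 192.6  61.9] F [-19.6  -3.   16.7] t 5.38 w 0.3
shift [-0.  -1.5 -0.9] turn [ 0.1 -1.   0.3] wcol y [ 0.02  1.   -0.01] z [ 1.   -0.02 -0.02]
```

```bash
python3 -m inch '[[0,[0,0,4],[0,0,0]],[0,[0,0,3],[0,0,0]]]'; python3 -m inch '[[0,[0,0,-15],[0,0,0]],[0,[0,0,-25],[0,0,0]],[0,[-40,0,0],[0,-1,0]],[0,[-40,-20,-20],[0,0,0]],[0,[-20,-50,-20],[0,0,0]],[0,[0,-50,-10],[0,0,0]],[0,[0,-40,-10],[0,0,0]],[60,[0,-30,0],[0,0,0]],[60,[0,0,0],[0,0,0]]]'
python3 - <<'E'
from st import *
g(-75,-100,120)
for c in("top","wrist"):
    im=imaging.camera(c); cv2.imwrite(f"pics/{c}2.png",im[...,::-1])
    for n,z in dict(bar_grip=.061,handle_mid=.074,valve_axis=.074,bar_hinge=.061).items():
        for r in imaging.tip_of(c,n)[:1]: print(c,n,np.round(r["confidence"],2),(M.T@(at_z(c,r["pixel"],z)[:2]-o)*1e3).round(1))
a=cv2.imread("pics/top2.png")[90:240,140:340];b=cv2.imread("pics/wrist2.png")
cv2.imwrite("pics/v4.png",np.hstack([cv2.resize(a,(400,300)),cv2.resize(b,(400,300))]))
E
```

```text
time: 5.62
position: [0.6009, 0.1926, 0.0622]
tool_rot: [0.003, 0.719, -0.008, 0.695]
ft_force: [-7.8, -2.0, 6.1]
grip_width: 0.0005
time: 6.75
position: [0.5255, 0.0019, 0.1736]
tool_rot: [0.006, 0.691, -0.007, 0.723]
ft_force: [0.3, 0.1, 0.1]
grip_width: 0.013
stand now [-19.8 -15.4]
pos [525.5   1.9 173.6] F [0.3 0.1 0.1] t 6.75 w 13.0
shift [ 51.  -84.7 -57.5] turn [-0.1  2.6  0. ] wcol y [ 0.02  1.   -0.  ] z [ 1.   -0.02  0.05]
top bar_grip 0.62 [-79. -98.]
top handle_mid 0.66 [ 83.3 184.6]
top valve_axis 0.57 [ 70.4 126.2]
top bar_hinge 0.76 [ 46.2 -95.9]
wrist bar_grip 0.66 [-72.7 -97.3]
wrist handle_mid 0.82 [ 75.8 187.7]
```

View pics/v4.png

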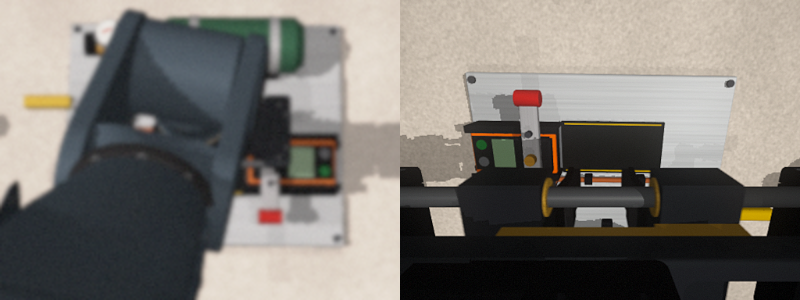

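The valve handle now lies along +y (yellow at (48,101) in the top crop), and the push ended on the stop at about 20 N. Next is the bar: red grip at about (127,98) in the right crop.

```bash
python3 -m inch '[[60,[0,-40,-28],[0,2.6,0]],[60,[0,-40,-28],[0,0,0]],[60,[20,0,0],[0,0,0]],[60,[0,0,0],[0,0,0]]]'
python3 - <<'E'
from st import *
g(-75,-98,42)
im=imaging.camera("wrist"); cv2.imwrite("pics/w3.png",im[...,::-1])
for r in imaging.tip_of("wrist","bar_grip")[:1]: print(r,(M.T@(at_z("wrist",r["pixel"],.061)[:2]-o)*1e3).round(1))
h=cv2.cvtColor(im,cv2.COLOR_RGB2HSV); m=((h[...,0]<6)|(h[...,0]>174))&(h[...,1]>150)&(h[...,2]>90)
n,l,s,c=cv2.connectedComponentsWithStats(m.astype(np.uint8)); i=1+s[1:,4].argmax(); print(s[i],c[i],(M.T@(at_z("wrist",c[i],.066)[:2]-o)*1e3).round(1))
E
```

```text
time: 7.75
position: [0.4652, -0.0756, 0.1515]
tool_rot: [0.003, 0.709, -0.004, 0.706]
ft_force: [-0.1, 0.5, -0.1]
grip_width: 0.0603
stand now [-78.7 -93.9]
pos [465.2 -75.6 151.5] F [-0.1  0.5 -0.1] t 7.75 w 60.3
shift [109.5  -4.    4.2] turn [ 0.4 -0.3  0. ] wcol y [ 0.01  1.   -0.  ] z [ 1.   -0.01 -0.  ]
{'pixel': [253.4, 194.8], 'confidence': 0.59} [-72.3 -97.2]
[235 185  33  20 630] [250.80793651 194.69047619] [-73.8 -99.5]
```

```bash
python3 -m inch '[[60,[30,-4.5,5],[0,0,0]],[60,[35,0,0],[0,0,0]],[60,[30,0,0],[0,0,0]],[60,[14,0,0],[0,0,0]],[20,[0,0,0],[0,0,0]],[20,[0,0,0],[0,0,0]],[20,[0,0,0],[0,0,0]],[20,[0,0,0],[0,0,0]]]' 15
python3 - <<'E'
from st import *
g(-75,-98,42)
E
```

```text
time: 8.85
position: [0.4804, -0.0813, 0.0473]
tool_rot: [-0.004, 0.702, -0.004, 0.712]
ft_force: [-0.2, -2.9, -1.1]
grip_width: 0.0299
stand now [-63.5 -99.4]
pos [480.4 -81.3  47.3] F [-0.2 -2.9 -1.1] t 8.85 w 29.9
shift [  5.1   1.6 -11.6] turn [1.  0.9 0.6] wcol y [-0.    1.   -0.01] z [1.   0.   0.01]
```

```bash
python3 -m inch '[[45,[0,0,0],[0,0,0]],[45,[0,0,0],[0,0,0]],[45,[3,0,-9],[0,0,0]],[45,[0,0,0],[0,0,0]]]'
python3 - <<'E'
from st import *
g(-74,-98,42)
E
```

```text
time: 9.35
position: [0.471, -0.0813, 0.045]
tool_rot: [-0.004, 0.701, -0.004, 0.713]
ft_force: [0.5, 0.6, 0.0]
grip_width: 0.0443
stand now [-72.9 -99.6]
pos [471.  -81.3  45. ] F [0.5 0.6 0. ] t 9.35 w 44.3
shift [ 2.9  1.6 -1.1] turn [0.9 0.9 0.6] wcol y [ 0.    1.   -0.01] z [ 1.   -0.    0.02]
```

```bash
python3 -m inch '[[15,[2,0,0],[0,0,0]],[15,[0,0,0],[0,0,0]],[15,[0,0,0],[0,0,0]],[15,[-12,0,0.5],[0,0,0]],[15,[-12,0,2],[0,0,0]],[15,[-12,0,3],[0,0,0]],[15,[-12,0,4.5],[0,0,0]],[15,[-12,0,5],[0,0,0]],[15,[-11,0,6],[0,0,0]],[15,[0,0,0],[0,0,0]]]' 20
python3 - <<'E'
from st import *
g(-52.8,-98,132.7-19)
p=get_obs()["position"];x=(M.T@(np.array(p)[:2]-o)*1e3)[0]; z=p[2]*1e3+19; print("q",np.arctan2(z-61,52-x),"r",np.hypot(z-61,52-x))
E
```

```text
time: 10.6
position: [0.4956, -0.082, 0.1204]
tool_rot: [-0.003, 0.698, -0.006, 0.716]
ft_force: [2.4, -1.4, -4.5]
grip_width: 0.03
stand now [-48.3 -99.8]
pos [495.6 -82.  120.4] F [ 2.4 -1.4 -4.5] t 10.6 w 30.0
shift [ 6.5  2.  -4.7] turn [0.7 1.5 0.7] wcol y [ 0.    1.   -0.01] z [ 1.   -0.    0.03]
q 0.6634571011336583 r 127.28778295614221
```

```bash
python3 -m inch '[[15,[-11,0,9],[0,1.5,0]],[15,[-8,0,10],[0,0,0]],[15,[-8,0,10],[0,0,0]],[15,[-5.5,0,11],[0,0,0]],[15,[-5.5,0,11],[0,0,0]],[15,[-3.5,0,12],[0,0,0]],[15,[-3,0,12],[0,0,0]],[15,[0,0,0],[0,0,0]]]'
cat > q.py <<'E'
from st import *
p=get_obs()["position"];T=cur()[1];gp=np.array(p)-.019*T[:,0]
x=(M.T@(gp[:2]-o)*1e3)[0]; z=gp[2]*1e3
g(0,-98,100); print("x,z",x,z,"q",np.arctan2(z-61,52-x),"r",np.hypot(z-61,52-x))
E
python3 q.py
```

```text
time: 11.6
position: [0.5647, -0.084, 0.1662]
tool_rot: [-0.005, 0.714, -0.006, 0.7]
ft_force: [-0.6, -2.2, -3.4]
grip_width: 0.0296
stand now [  20.9 -100.7]
pos [564.7 -84.  166.2] F [-0.6 -2.2 -3.4] t 11.6 w 29.6
shift [ 66.6   4.1 -19.5] turn [ 0.9 -1.2  1. ] wcol y [ 0.    1.   -0.02] z [ 1.   -0.   -0.02]
x,z 21.25781815641707 185.22006915666546 q 1.3281893205527615 r 127.96760264141338
```

```bash
python3 -m inch '[[15,[-1.5,0,11],[0,-1.2,0]],[15,[-1,0,11],[0,0,0]],[15,[0,0,11],[0,0,0]],[15,[1,0,12],[0,0,0]],[15,[2,0,12],[0,0,0]],[15,[4,0,12],[0,0,0]],[15,[4.5,0,12],[0,0,0]],[15,[0,0,0],[0,0,0]]]'; python3 q.py
```

```text
time: 12.6
position: [0.6501, -0.0864, 0.1568]
tool_rot: [-0.007, 0.707, -0.007, 0.707]
ft_force: [-0.0, -3.4, 2.5]
grip_width: 0.03
stand now [ 106.3 -101.7]
pos [650.1 -86.4 156.8] F [-0.  -3.4  2.5] t 12.6 w 30.0
shift [  56.6    6.5 -106.2] turn [0.9 0.1 1.2] wcol y [ 0.    1.   -0.02] z [ 1. -0.  0.]
x,z 106.23016045154368 175.77637523709024 q 2.0121909688342816 r 126.94300538101938
```

To 2.4: (+39, −29).

```bash
python3 -m inch '[[15,[6,0,11],[0,0,0]],[15,[7,0,10],[0,0,0]],[15,[7,0,9],[0,0,0]],[15,[6,0,6],[0,0,0]],[15,[3,0,3],[0,0,0]]]'; python3 q.py
```

```text
time: 13.22
position: [0.6886, -0.0875, 0.1273]
tool_rot: [-0.007, 0.709, -0.008, 0.705]
ft_force: [-13.0, -3.3, 22.9]
grip_width: 0.0298
stand now [ 144.8 -102.2]
pos [688.6 -87.5 127.3] F [-13.   -3.3  22.9] t 13.22 w 29.8
shift [  28.1    7.1 -144.6] turn [ 0.9 -0.3  1.2] wcol y [ 0.    1.   -0.02] z [ 1.   -0.   -0.01]
x,z 144.95335964011196 146.34089921338312 q 2.39886462332146 r 126.18793978400952
```

```bash
python3 -m inch '[[45,[-1,0,-1],[0,0,0]],[45,[0,0,0],[0,0,0]],[45,[0,0,0],[0,0,0]],[45,[-30,0,0],[0.9,0,1]],[45,[-40,0,0],[0,0,0]],[0,[-10,-25,-30],[0,0,0]],[0,[0,-30,-35],[0,0,0]],[0,[0,-30,-35],[0,0,0]],[0,[0,-30,-35],[0,0,0]],[0,[0,0,0],[0,0,0]]]'
python3 - <<'E'
from st import *
g(0,-222,24)
for c in("top","wrist","scene"):
    im=imaging.camera(c); cv2.imwrite(f"pics/{c}4.png",im[...,::-1])
    for n,z in dict(cradle_back=.015,detector_centre=.03,tray_centre=.015,spare_centre=.015).items():
        for r in imaging.tip_of(c,n)[:1]: print(c,n,np.round(r["pixel"]),np.round(r["confidence"],2),(M.T@(at_z(c,r["pixel"],z)[:2]-o)*1e3).round(1))
a=cv2.imread("pics/scene4.png")[130:280,150:350];b=cv2.imread("pics/wrist4.png")
cv2.imwrite("pics/v5.png",np.hstack([cv2.resize(a,(400,300)),cv2.resize(b,(400,300))]))
E
```

```text
time: 14.48
position: [0.5489, -0.1942, 0.2076]
tool_rot: [0.006, 0.709, -0.001, 0.705]
ft_force: [0.0, -0.8, -0.7]
grip_width: 0.0044
stand now [   6.9 -211.1]
pos [ 548.9 -194.2  207.6] F [ 0.  -0.8 -0.7] t 14.47 w 4.4
shift [183.6 -12.2  -5.8] turn [ 0.4 -0.4 -0.4] wcol y [0.01 1.   0.01] z [ 1.   -0.01 -0.01]
top spare_centre [398. 234.] 0.73 [-163.8 -422.4]
wrist cradle_back [272. 161.] 0.57 [  -0.7 -189.4]
wrist detector_centre [317. 166.] 0.87 [   1.4 -134.7]
wrist tray_centre [423. 163.] 0.56 [-0.8  2. ]
wrist spare_centre [71. 27.] 0.69 [-150.9 -418.4]
scene cradle_back [208. 192.] 0.6 [  -1.1 -175.1]
scene detector_centre [220. 193.] 0.89 [  -2.3 -129.1]
scene tray_centre [257. 208.] 0.75 [-1.9  1.1]
scene spare_centre [170. 144.] 0.76 [-148.5 -402.9]
```

View pics/v5.png

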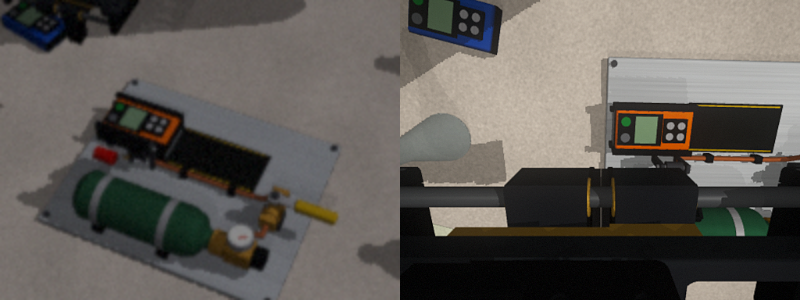

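The bar is back on its stop (red at (105,156) left crop), and the detector is uncovered in the cradle, at (652,128) in the right crop. Next I go down behind it.

```bash
python3 -m inch '[[0,[30,-12,-6],[0.4,-0.4,-0.4]],[0,[45,-2,0],[0,0,0]],[0,[45,0,0],[0,0,0]],[0,[35,0,0],[0,0,0]],[0,[22,0,0],[0,0,0]],[0,[0,0,0],[0,0,0]]]'; python3 -c "
from st import *
g(-.5,-222,24)"
```

```text
time: 15.98
position: [0.5484, -0.2097, 0.0277]
tool_rot: [0.003, 0.704, -0.006, 0.71]
ft_force: [0.1, -0.6, -0.0]
grip_width: 0.0005
stand now [   6.7 -226.7]
pos [ 548.4 -209.7   27.7] F [ 0.1 -0.6 -0. ] t 15.97 w 0.5
shift [ 3.6  4.7 -7.2] turn [0.2 0.5 0.3] wcol y [ 0.01  1.   -0.  ] z [ 1.   -0.01  0.01]
```

```bash
python3 -m inch '[[0,[3,3,-7],[0,0.5,0.3]],[0,[0,8,0],[0,0,0]],[0,[0,8,0],[0,0,0]],[0,[0,8,0],[0,0,0]],[0,[0,8,0],[0,0,0]]]'; python3 -c "
from st import *
g(-.5,-67,24)"
```

```text
time: 16.6
position: [0.544, -0.1741, 0.0284]
tool_rot: [0.004, 0.705, -0.006, 0.709]
ft_force: [-0.4, -0.9, -1.3]
grip_width: 0.0004
stand now [   1.7 -191.1]
pos [ 544.  -174.1   28.4] F [-0.4 -0.9 -1.3] t 16.6 w 0.4
shift [  4.  124.1  -1.9] turn [0.2 0.3 0.2] wcol y [ 0.01  1.   -0.  ] z [ 1.   -0.01  0.01]
```

```bash
python3 -m inch '[[0,[2,8,-1.5],[0.2,0,0]],[0,[0,9,0],[0,0,0]],[0,[0,9,0],[0,0,0]],[0,[0,9,0],[0,0,0]],[0,[0,9,0],[0,0,0]],[0,[0,9,0],[0,0,0]],[0,[0,9,0],[0,0,0]],[0,[0,4,0],[0,0,0]]]'; python3 -c "
from st import *
g(-.5,-67,24)"
```

```text
time: 17.6
position: [0.5455, -0.1051, 0.0271]
tool_rot: [0.003, 0.704, -0.008, 0.711]
ft_force: [0.1, -3.4, 1.2]
grip_width: 0.0009
stand now [   2.  -122.1]
pos [ 545.5 -105.1   27.1] F [ 0.1 -3.4  1.2] t 17.6 w 0.9
shift [ 2.7 55.1 -2.5] turn [0.1 0.6 0.4] wcol y [ 0.02  1.   -0.01] z [ 1.   -0.02  0.01]
```

```bash
python3 -m inch '[[0,[0,8,-2],[0,0,0]],[0,[0,8,0],[0,0,0]],[0,[0,7,0],[0,0,0]],[0,[0,7,0],[0,0,0]],[0,[0,6,0],[0,0,0]],[0,[0,4,0],[0,0,0]],[0,[0,0,0],[0,0,0]]]'; python3 -c "
from st import *
g(-.5,-67,24)"
```

```text
time: 18.48
position: [0.5451, -0.0627, 0.0271]
tool_rot: [0.003, 0.703, -0.008, 0.711]
ft_force: [-0.6, -2.4, 1.3]
grip_width: 0.0004
stand now [  0.9 -79.7]
pos [545.1 -62.7  27.1] F [-0.6 -2.4  1.3] t 18.48 w 0.4
shift [ 3.  12.7 -1.4] turn [0.1 0.7 0.5] wcol y [ 0.02  1.   -0.01] z [ 1.   -0.02  0.01]
```

```bash
python3 -m inch '[[0,[0,5,-1],[0,0,0]],[0,[0,5,0],[0,0,0]],[0,[0,3,0],[0,0,0]],[0,[0,0,0],[0,0,0]]]'; python3 -m inch '[[0,[0,-10,0],[0,0,0]],[0,[0,-10,0],[0,0,0]],[0,[-40,0,0],[0,0,0]],[0,[-50,0,0],[0,0,0]],[0,[-50,0,0],[0,0,0]],[0,[-20,-30,-50],[0,0,0]],[0,[0,-30,-50],[0,0,0]],[0,[0,0,0],[0,0,0]]]'
python3 - <<'E'
from st import *
g(0,5,200)
for c in("wrist","scene","top"):
    im=imaging.camera(c); cv2.imwrite(f"pics/{c}6.png",im[...,::-1])
    for n,z in dict(detector_centre=.03,tray_centre=.015,cradle_back=.015).items():
        for r in imaging.tip_of(c,n)[:1]: print(c,n,np.round(r["pixel"]),np.round(r["confidence"],2),(M.T@(at_z(c,r["pixel"],z)[:2]-o)*1e3).round(1))
    for r in imaging.cut_out(c,"detector_centre")[:1]:
        k=cv2.minAreaRect(cv2.findContours(r["pixels"].astype(np.uint8),0,2)[0][0]); 
        B=np.array([M.T@(at_z(c,p,.045)[:2]-o)*1e3 for p in cv2.boxPoints(k)]); print(c,r["confidence"],B.round(0).tolist())
a=cv2.imread("pics/scene6.png")[130:280,150:350];b=cv2.imread("pics/wrist6.png")
cv2.imwrite("pics/v6.png",np.hstack([cv2.resize(a,(400,300)),cv2.resize(b,(400,300))]))
E
```

```text
time: 18.98
position: [0.5438, -0.049, 0.027]
tool_rot: [0.003, 0.703, -0.009, 0.711]
ft_force: [0.5, -3.0, 2.4]
grip_width: 0.0003
time: 19.98
position: [0.4353, -0.1293, 0.1885]
tool_rot: [0.006, 0.707, -0.007, 0.707]
ft_force: [0.7, 0.2, -0.4]
grip_width: 0.0005
stand now [-107.7 -148.1]
pos [ 435.3 -129.3  188.5] F [ 0.7  0.2 -0.4] t 19.98 w 0.5
shift [-11.7 153.3 107.3] turn [-0.2  0.   0.1] wcol y [ 0.02  1.   -0.  ] z [ 1.   -0.02  0.  ]
wrist detector_centre [374. 256.] 0.77 [ 0.7 -2.2]
wrist tray_centre [372. 257.] 0.53 [10.4  2.1]
wrist 0.95 [[6.0, -2.0], [6.0, 55.0], [31.0, 59.0], [31.0, 1.0]]
scene detector_centre [306. 236.] 0.25 [ 48.2 176.6]
scene tray_centre [258. 207.] 0.61 [-7.9  2.3]
scene cradle_back [208. 190.] 0.85 [  -5.7 -176.1]
scene 0.61 [[48.0, -50.0], [-31.0, -66.0], [-34.0, 61.0], [44.0, 71.0]]
top detector_centre [235. 173.] 0.67 [-4.3  1.5]
top tray_centre [237. 173.] 0.62 [-1.4 -3.1]
top 0.68 [[25.0, 54.0], [25.0, -56.0], [-40.0, -55.0], [-39.0, 53.0]]
```

View pics/v6.png

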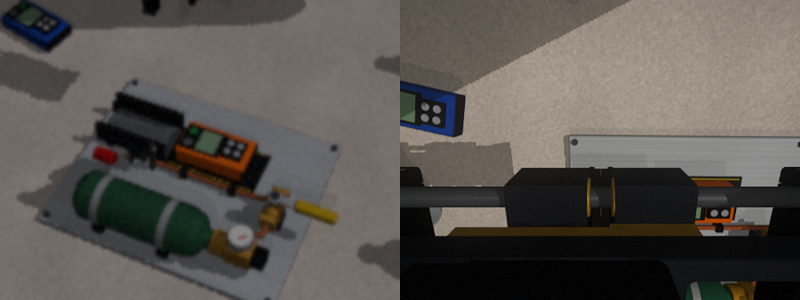

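Scene crop: the orange detector is on the tray at (215,150), clear of the cradle. I'll check squareness closer with the wrist camera.

```bash
python3 -m inch '[[0,[-30,40,10],[0,0,0]],[0,[-30,50,20],[0,0,0]],[0,[-10,50,20],[0,0,0]],[0,[-5,10,10],[0,0,0]],[0,[0,0,0],[0,0,0]]]'
python3 - <<'E'
from st import *
g(-40,5,265)
im=imaging.camera("wrist")
p=imaging.camera_params("wrist"); K=np.array(p["camera_matrix"]); Rm=np.array(p["rotation"])
Rm=Rm if Rm.shape==(3,3) else R.from_quat(Rm).as_matrix()
def proj(x,y,z): c=Rm.T@(np.array(st(x,y,z))-np.array(p["xyz"])); u=K@c; return u[:2]/u[2]
src=[proj(*c,45) for c in[(-60,-120),(-60,100),(60,100),(60,-120)]]
dst=np.float32([(0,0),(660,0),(660,360),(0,360)])
H=cv2.getPerspectiveTransform(np.float32(src),dst)
w=cv2.warpPerspective(im,H,(660,360)); cv2.imwrite("pics/v7.png",w[...,::-1])
h=cv2.cvtColor(w,cv2.COLOR_RGB2HSV); m=((h[...,0]>4)&(h[...,0]<16)&(h[...,1]>170)&(h[...,2]>110)).astype(np.uint8)
n,l,s,c=cv2.connectedComponentsWithStats(m);i=1+s[1:,4].argmax();print(s[i],cv2.minAreaRect(np.argwhere(l==i)[:,::-1].astype(np.float32)))
E
```

```text
time: 21.35
position: [0.5037, 0.0235, 0.2656]
tool_rot: [0.005, 0.705, -0.007, 0.709]
ft_force: [0.1, -0.5, -0.2]
grip_width: 0.0006
stand now [-41.9   5.8]
pos [503.7  23.5 265.6] F [ 0.1 -0.5 -0.2] t 21.35 w 0.6
shift [ 0.6 -0.8  1.9] turn [-0.   0.3  0.2] wcol y [ 0.02  1.   -0.  ] z [ 1.   -0.02  0.01]
[  192    72   339   187 21687] ((361.0, 165.0), (186.0, 338.0), 90.0)
```

View pics/v7.png

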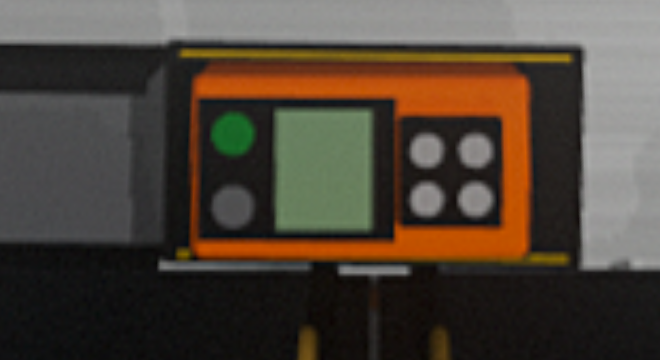

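The rectified view shows the detector at (361,165) with 0° tilt. It is inside the tray lines (rows 55 and 260), and there is a gap to the cradle end at column 165. The job is ready to hand in.

```bash
python3 -c "
from rig import robot; print(robot.hand_in())"
```

```text
the job is handed in; nothing more can be done
None
```

The job is done and handed in at about 21.5 s on the robot's clock, with the steps in the order asked.

- **Valve:** I pushed the yellow handle round to its stop, where the push met about 20 N. Pictures taken afterwards show it along the stand's +y.
- **Hold-down bar:** I pinched it by the red grip and carried it over to about 2.40 rad, where it pressed on its open stop. A picture after letting go shows it resting there.
- **Detector:** I pushed it out flat from behind with shut fingers. The rectified wrist view shows it square to the tray (0° measured). It lies wholly on the tray, about 1 cm clear of the cradle, with its centre at stand y 0 to 6 mm.

**Checks that disagreed:** In that same view the detector's centre reads about 5 mm towards −x. The tray's edge lines are shifted the same way, so I took it as a calibration offset. One scene-camera report put the detector near the valve with low confidence (0.25); the pictures contradicted it and I ignored it.

The arm was clear of everything at hand-in. The spare detector, flask and amber bottle were not approached. I did not measure them again at the end.

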